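Assemble the chopper and give it a test pulse

TASK

Get the mini chopper ready: set the blade over the drive spindle in its bowl, press it down until it snaps fully home, then put the lid on so that it sits flush all round. With the lid on, give it a test pulse: push the switch over to the side with the orange dot, hold it there for about a second and let it spring back. Never work the switch with the lid off or towards the grey dot, and leave the other things on the worktop where they stand.

Things in the scene. Friction and masses are not known exactly. Their poses are not given: they have to be found in the camera images.
- chopper: white mini chopper, fixed to the worktop: round motor base (156 mm across, 52 mm high) with a 100 mm wide control nose, 48 mm high, and a clear bowl locked on it. Origin at worktop level on the bowl's axis, z up; the nose runs along its -x axis to 168 mm from that axis. The bowl's white handle stands out to 108 mm on the +x side.
- bowl_rim (a point): centre of the bowl's mouth at rim height, 138 mm above the worktop. Bowl 136 mm across outside, 128 mm inside, its floor 81 mm below the rim; axes as chopper.
- spindle_top (a point): tip of the steel drive spindle, upright on the bowl's axis, 118 mm above the worktop. The spindle is 20 mm thick, its last 14 mm tapered to a 6 mm tip; it rises 58 mm from a 39 mm wide collar whose top, 60 mm above the worktop, is where the blade's foot seats. Three sprung balls, 16 mm above the collar, stand 3.5 mm out of it; axes as chopper.
- switch_pivot (a point): pivot of the switch on the nose, 132 mm along the chopper's -x axis from the bowl's axis, 46 mm above the worktop. The dark paddle on it, with an orange top band, is 24 mm wide along the nose, 8 mm thick and stands 38 mm above this point, 33 mm above the dark bezel round it; axes as chopper.
- pulse_switch (a joint): angle of the switch paddle, rocking across the nose about the chopper's x axis: 0 rad upright (sprung to centre), limits -0.40 and +0.40. Positive leans its top towards the chopper's -y axis, the side with the orange dot on the bezel; negative towards the grey dot. About 3 N at its top holds it fully over.
- blade_mid (a point): centre of the loose blade, half-way up its axis, 33 mm above its foot, z up the axis. It stands upright, orange cap up, 66 mm tall: dark round hub 34 mm thick (37 mm at the foot), bore 23 mm wide and 60 mm deep from below, two steel wings reaching 51 mm out, 7 to 21 mm above the foot. Grip the hub 45 to 52 mm above the foot, over the wings.
- blade_cap (a point): centre of the top of the blade's orange cap, 66 mm above its foot. Lowered on the spindle, the blade rests on the sprung balls some 20 mm too high, its cap above the bowl's rim; a push of about 10 N on the cap snaps it past them on to the collar, where this point is 126 mm above the worktop, 12 mm below the rim.
- lid_knob (a point): point in the knob of the loose white lid, on its axis, 36 mm above its underside, z up. The lid lies right way up, 46 mm tall: plug 123 mm across (tapered to 116), 8 mm deep, under a flange 143 mm across, 6 mm thick, and a dark knob 32 mm thick that rises 32 mm above the flange. Fully on, the flange rests on the rim and this point is 166 mm above the worktop.
- salt_bottle: white plastic salt bottle with a red cap, 70 mm across, 198 mm tall; origin at the centre of its underside. Not to be moved.
- spread_jar: squat dark jar with a green lid, 75 mm across, 83 mm tall; origin at the centre of its underside. Not to be moved.
- tomato_tin: red and green food tin on the chopping board, 75 mm across, 58 mm tall; origin at the centre of its underside. Not to be moved.
- flat_tin: low blue and silver food tin, 86 mm across, 40 mm tall; origin at the centre of its underside. Not to be moved.
- soy_bottle: small dark bottle with a tan cap, 40 mm across, 145 mm tall; origin at the centre of its underside. Not to be moved.
- red_bottle: red squeeze bottle, 48 mm across, 198 mm tall; origin at the centre of its underside. Not to be moved.
Things that resemble listed ones, but are neither listed nor needed, are in the scene too. What is shaped like the part that bears blade_mid but yellow is not meant.

How it is judged (in metres and radians):
On the way, in this order (a step that is already met when the one before it is completed fails the run):
1. the blade is pressed fully home on the spindle (z of blade_mid in the frame of chopper between 0.09 and 0.096 m and horizontal distance between blade_mid and bowl_rim below 0.004 m and angle between blade_mid's own z axis and vertical below 0.08 rad), for 0.2 s.
2. the lid sits flush on the bowl over the seated blade (z of blade_mid in the frame of chopper below 0.096 m and z of lid_knob in the frame of chopper between 0.163 and 0.169 m and horizontal distance between lid_knob and bowl_rim below 0.006 m and angle between lid_knob's own z axis and vertical below 0.04 rad), for 0.2 s.
3. the switch is held over to the orange dot for at least half a second (value of joint pulse_switch above 0.25 rad), for 0.5 s.
At the end, for the whole second after the job is handed in: The blade is home on the spindle (foot within 3 mm of the collar, axis within 4 mm of the spindle's), the lid lies flush on the bowl (height within 3 mm, axis within 6 mm, level within 0.04 rad), the switch has been pulsed and has sprung back upright (within 0.06 rad) (all of step 2 and z of blade_mid in the frame of chopper above 0.09 m and horizontal distance between blade_mid and bowl_rim below 0.004 m and value of joint pulse_switch between -0.06 and 0.06 rad); the robot touches nothing.
It fails at once if the switch is worked while the lid is not on the bowl ((value of joint pulse_switch above 0.15 rad or value of joint pulse_switch below -0.15 rad) and (z of lid_knob in the frame of chopper above 0.172 m or horizontal distance between lid_knob and bowl_rim above 0.01 m)).
It fails at once if the switch is pushed over towards the grey dot (value of joint pulse_switch below -0.25 rad).
It fails at once if one of the other things on the worktop is moved by more than 3 cm (distance of any of tomato_tin, flat_tin, soy_bottle, salt_bottle, red_bottle, spread_jar from where it was at the start of the episode above 0.03 m).
It also fails if it takes over 67 s, if anything falls off the work surface, if the arm or the gripper's body presses on something with over 40 N, if the wrist force passes 120 N, or if a joint passes its speed limit or range.

ROBOT

A 6-joint arm with a two-finger parallel gripper is mounted at the origin on a cart in front of the work surface, level with it; the furniture and walls round the work are solid. World frame = base frame: x ahead of the robot, y to its left, z up, the work surface at z = 0. Lengths are in mm, angles in degrees, forces in N, time in s.
With the tool pointing down it reaches from about 350 to 850 mm from the base axis. Payload 8.1 kg.
Tool frame: the origin (TCP) lies midway between the tips of the shut fingers; the grasp point (between the pads) lies 19 mm behind it (r.grasp_offset is the distance from the TCP to the grasp point, in mm); z points along the fingers, x is the direction in which the jaws open and shut, and the axes are right-handed (so a half turn about z gives the same grasp; the last joint's range is limited). The gripper opens to 85 mm and grips with 20 to 120 N. Pads are 22 mm wide; open, the fingers measure 114 mm over their backs; the gripper's body (76 mm by 85 mm) begins 54 mm behind the grasp point. The pads swing forward as they close: fully open they stand 13 mm farther back than shut.
Start: joints at [64.378, 7.471, 85.268, -0, 87.261, -4.893], TCP at [212.354, 561.169, 231.292] pointing down, gripper open.
Joint ranges: [-169.43, 169.43], [-51.17, 129.36], [1.28, 143.12], [-76.62, 256.62], [0, 156.53], [-152.29, 152.29]. Speed limits (degrees/s): [136.94, 136.94, 159.86, 180, 180, 180].

INTERFACE

Orientations are given as [roll, pitch, yaw] about the fixed x, y, z axes, in that order (R = Rz(yaw) Ry(pitch) Rx(roll)).
In Python, from bench import r, optics, hand_in gives the robot as it stands.
- The arm moves only by the shell command python3 -m pendant 'ROWS' [FORCE]. ROWS is JSON, a list of rows, each a list of 5 numbers: the opening, from 0 (shut) to 1 (fully open), then the shift along the tool's x, y, z in mm, then the turn about the tool's z in degrees. A call has 1 to 10 rows; each row shifts and turns the commanded pose from where the row before left it, along the tool's axes as they then stand; what a row does not reach is not made up. A row lasts 1/10 s, in which the tool goes at most 50 mm and 8.59 degrees, less where a joint would pass 70% of its speed; a pose out of reach is approached as far as the arm can. A call with a gripper value outside its range is refused whole. The fingers move at their own pace and stop on an object; FORCE is the grip in N (left out, the last holds). Time passes only in rows, so rows that do not move let the fingers close. It gives the time, the measured TCP pose, the force and the opening at its end, in the units of the state.
- r.sense(): the state, without advancing time (a new reading comes with each control period).
- optics.snapshot(name): name is "scene" or "top"; returns (picture, depth): 480x640x3 uint8, blue, green, red; 480x640 float32, mm along the optical axis (not along the pixel's ray), 0 where there is no reading.
- optics.camera_params(name): a dict with "camera_matrix" (3x3 intrinsics, pixels), "eye" and "orientation" of the camera in the world. Camera axes: x right, y down, z forward; pixel columns grow to the right and rows downward; lengths in mm; the calibration is good to about 2 mm. A picture is of the moment at which its call begins. camera_params takes no time and is no camera call.
- hand_in(): hands the job in, once; it reports no verdict.
Trained networks look in the newest picture that a camera, given by its name, has taken for a name from the list of things; names that differ only in an ending like _2 or _b are one class to them, and where a whole thing is asked for, a point or a joint stands for the part that bears it (a point fixed in the world has none). Each returns a list of dicts, best first, with "score" (0 to 1); they miss things now and then, are a little off and sometimes report something else, mostly with a low value. They report only what shows in the picture. A call takes as long as a camera call. They do not tell look-alikes from the thing itself.
- optics.search_frame(camera, query): "at" ([x, y, z] in mm, in world coordinates, good to about 4 mm: the middle of the surface that is visible of it).
The state is a dict: "time": time; "joint_pos": joint angles; "qd": joint speeds; "joint_efforts": joint torques, N m; "tool_pos": TCP position; "tcp_rot": TCP orientation; "ft_force": force on the tool from outside, world axes, zero at the start; "wrist_torque": the same for the moment, N m; "finger_gap": finger opening in mm.
Only numpy, scipy, OpenCV 4.12 (cv2) and the standard library are available. Lean on these libraries where they do the work, as an engineer would, in place of code of your own. Each camera call takes 0.05 s, during which the arm holds its last target. There are 200 camera calls.

## Working session

There is one attempt and no reset: what is moved stays moved. The work goes in short steps, Python scripts to look and compute and a shell command to move; the robot and the scene stay as the last step left them, time stands still between calls to the robot, and variables do not carry over. Pictures are saved under pics/ and viewed, about 8 in all and at most 12, crops included, and the job is handed in when it is done.

```bash
mkdir -p pics; cat > h.py <<'E'
import numpy as np, cv2
from bench import r, optics, hand_in
from scipy.spatial.transform import Rotation as R
def snap(c,name=None):
    p,d=optics.snapshot(c)
    if name: cv2.imwrite(f'pics/{name}.png',p)
    return p,d
E
python3 - <<'E'
from h import *
s=r.sense(); print(s['tool_pos'],s['tcp_rot'],s['finger_gap'],s['time'])
for c in('scene','top'):
    p,d=snap(c,c+'0'); np.save(c+'0.npy',d); print(c,optics.camera_params(c))
    for q in['chopper','blade_mid','lid_knob','pulse_switch','blade_cap','salt_bottle','spread_jar','tomato_tin','flat_tin','soy_bottle','red_bottle']:
        print(q,[(np.round(o['at']).tolist(),round(o['score'],2)) for o in optics.search_frame(c,q)])
E
```

```text
[212.12177747 560.64730323 230.24036306] [-1.79993940e+02  1.07075872e-01  6.92716088e+01] 84.95382765466084 0.0
scene {'camera_matrix': array([[563.50073747,   0.        , 322.89524492],
       [  0.        , 563.50073747, 245.49773431],
       [  0.        ,   0.        ,   1.        ]]), 'eye': array([ -65.60319459, -947.02011516,  876.74959738]), 'orientation': array([-122.896191  ,    0.90310031,  -31.47455505])}
chopper [([459.0, -11.0, 65.0], 0.86)]
blade_mid [([466.0, 237.0, 44.0], 0.84), ([448.0, 374.0, 36.0], 0.74)]
lid_knob [([457.0, -16.0, 64.0], 0.73), ([460.0, -305.0, 12.0], 0.56)]
pulse_switch [([469.0, -95.0, 66.0], 0.66)]
blade_cap [([448.0, 373.0, 33.0], 0.76), ([468.0, 242.0, 41.0], 0.59)]
salt_bottle [([606.0, -396.0, 120.0], 0.74), ([447.0, 375.0, 36.0], 0.67), ([591.0, -302.0, 77.0], 0.19)]
spread_jar [([683.0, 67.0, 58.0], 0.59)]
tomato_tin [([566.0, 497.0, 67.0], 0.71), ([454.0, -10.0, 66.0], 0.58)]
flat_tin [([407.0, 558.0, 37.0], 0.66), ([684.0, 67.0, 58.0], 0.48)]
soy_bottle [([592.0, -301.0, 76.0], 0.8)]
red_bottle [([679.0, -44.0, 110.0], 0.86)]
top {'camera_matrix': array([[579.88646639,   0.        , 314.39582797],
       [  0.        , 579.88646639, 229.52886317],
       [  0.        ,   0.        ,   1.        ]]), 'eye': array([-493.94027857,  483.903298  , 1512.52888038]), 'orientation': array([-141.59170679,    0.23139722, -109.86950933])}
chopper [([529.0, 20.0, 130.0], 0.69), ([674.0, -22.0, 119.0], 0.17)]
blade_mid [([611.0, -362.0, 127.0], 0.32)]
lid_knob [([529.0, 23.0, 131.0], 0.55)]
pulse_switch []
blade_cap [([372.0, 591.0, 9.0], 0.45)]
salt_bottle [([607.0, -361.0, 130.0], 0.8)]
spread_jar [([680.0, 92.0, 71.0], 0.7), ([524.0, 22.0, 131.0], 0.41)]
tomato_tin [([673.0, -22.0, 117.0], 0.73), ([570.0, 510.0, 78.0], 0.54)]
flat_tin [([372.0, 593.0, 10.0], 0.61)]
soy_bottle [([596.0, -285.0, 80.0], 0.85)]
red_bottle [([675.0, -24.0, 117.0], 0.81)]
```

View pics/scene0.png

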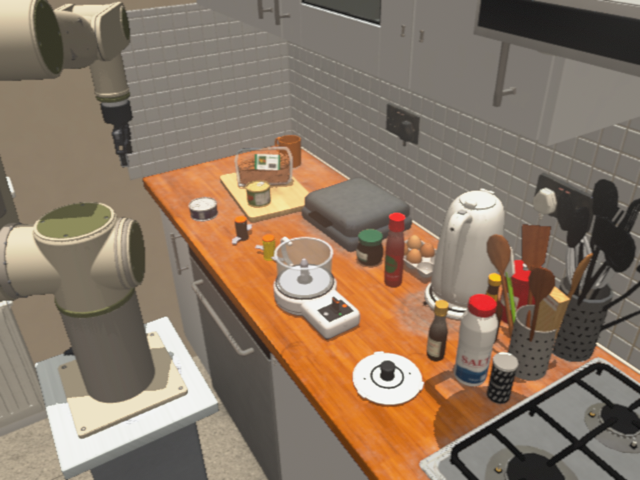

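View pics/top0.png

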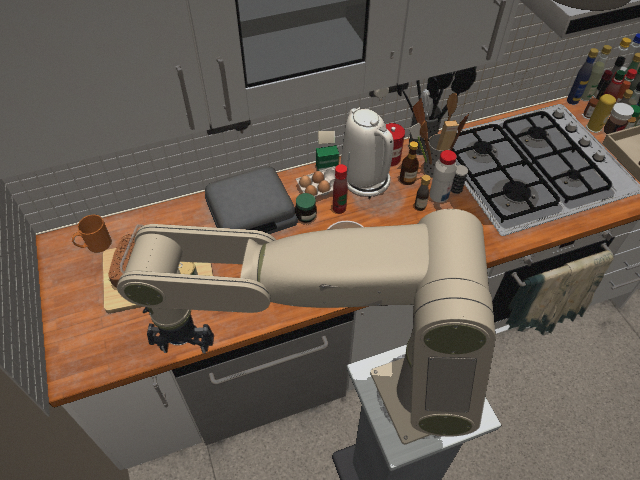

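Scene view: a blade with a dark hub and orange cap at (242,228), and a yellow-hubbed look-alike at (268,247). The chopper bowl is at (305,265), its nose and switch at (333,312), and the lid at (388,376). The dark one fits the description. I'll confirm it in an enlarged crop and measure with depth.

```bash
cat >> h.py <<'E'
def cloud(c,d):
    q=optics.camera_params(c);K=q['camera_matrix'];v,u=np.mgrid[0:480,0:640]
    P=np.stack([(u-K[0,2])/K[0,0]*d,(v-K[1,2])/K[1,1]*d,d],-1)
    M=R.from_euler('xyz',q['orientation'],degrees=True).as_matrix()
    W=P@M.T+q['eye']; W[d<=0]=np.nan; return W
def proj(c,X):
    q=optics.camera_params(c);K=q['camera_matrix']
    M=R.from_euler('xyz',q['orientation'],degrees=True).as_matrix()
    p=(np.asarray(X,float)-q['eye'])@M@K.T; return p[...,:2]/p[...,2:]
def fitc(xy):
    from scipy.optimize import least_squares
    f=lambda a:np.hypot(xy[:,0]-a[0],xy[:,1]-a[1])-a[2]
    m=np.nanmedian(xy,0); return least_squares(f,[m[0],m[1],60],loss='soft_l1',f_scale=2).x
E
python3 - <<'E'
from h import *
p=cv2.imread('pics/scene0.png'); W=cloud('scene',np.load('scene0.npy'))
cv2.imwrite('pics/crop.png',cv2.resize(p[205:345,220:365],None,fx=4,fy=4,interpolation=cv2.INTER_CUBIC))
ok=np.isfinite(W[...,0])
tab=W[ok&(np.abs(W[...,2])<12)]; print('table z',np.median(tab[:,2]))
def box(c,rad,z0,z1): 
    m=ok&(np.hypot(W[...,0]-c[0],W[...,1]-c[1])<rad)&(W[...,2]>z0)&(W[...,2]<z1); return W[m]
for n,c in(('dark',(448,374)),('yel',(466,237))):
    for z0,z1 in((5,25),(25,50),(50,62),(62,75)):
        b=box(c,60,z0,z1); print(n,z0,len(b),*(np.round(b.mean(0)),np.round(b.min(0)),np.round(b.max(0))) if len(b) else '')
for z0 in range(0,60,5):
    b=box((460,-305),85,z0,z0+5); print('lid',z0,len(b),np.round(b.mean(0)) if len(b) else '')
b=box((460,-305),85,7,20);print('flange fit',fitc(b[:,:2]),np.round(b.min(0)),np.round(b.max(0)))
for z0 in range(40,160,8):
    b=box((465,0),190,z0,z0+8); print('ch',z0,len(b),*(np.round(b.mean(0)),np.round(b.min(0)),np.round(b.max(0))) if len(b) else '')
E
```

```text
table z 0.16647764915188645
dark 5 125 [448. 376.  14.] [408. 353.   5.] [496. 417.  25.]
dark 25 90 [448. 372.  38.] [434. 362.  25.] [468. 393.  50.]
dark 50 53 [450. 375.  56.] [436. 363.  51.] [469. 398.  62.]
dark 62 52 [452. 382.  65.] [437. 366.  62.] [468. 396.  68.]
yel 5 98 [466. 248.  16.] [409. 219.   5.] [488. 294.  25.]
yel 25 95 [469. 237.  38.] [456. 227.  25.] [490. 261.  50.]
yel 50 54 [470. 239.  57.] [456. 227.  50.] [490. 273.  62.]
yel 62 63 [474. 246.  65.] [457. 227.  62.] [491. 260.  68.]
lid 0 580 [ 428. -334.    1.]
lid 5 92 [ 454. -321.    9.]
lid 10 1916 [ 465. -304.   13.]
lid 15 568 [ 466. -305.   16.]
lid 20 24 [ 463. -307.   23.]
lid 25 23 [ 464. -306.   27.]
lid 30 23 [ 462. -307.   33.]
lid 35 20 [ 463. -306.   38.]
lid 40 88 [ 468. -299.   43.]
lid 45 73 [ 469. -300.   46.]
lid 50 1 [ 472. -302.   50.]
lid 55 0 
flange fit [ 470.90541171 -296.83326271   53.35931702] [ 395. -370.    7.] [ 541. -226.   20.]
ch 40 750 [455. -67.  45.] [ 388. -134.   40.] [543.  96.  48.]
ch 48 854 [458. -53.  51.] [ 391. -131.   48.] [538. 101.  56.]
ch 56 219 [456.  -1.  60.] [ 397. -112.   56.] [531. 102.  64.]
ch 64 238 [460.  11.  68.] [ 400. -109.   64.] [528. 103.  72.]
ch 72 269 [462.  17.  76.] [ 400. -108.   72.] [531. 104.  80.]
ch 80 257 [467.  21.  84.] [ 400. -108.   80.] [530. 104.  88.]
ch 88 277 [464.  33.  92.] [399. -34.  88.] [533. 102.  96.]
ch 96 306 [465.  33. 100.] [400. -32.  96.] [531. 105. 104.]
ch 104 302 [465.  32. 108.] [399. -33. 104.] [532. 140. 112.]
ch 112 318 [465.  35. 116.] [399. -35. 112.] [532. 137. 120.]
ch 120 314 [465.  36. 124.] [398. -33. 120.] [533. 141. 128.]
ch 128 345 [466.  43. 133.] [396. -34. 128.] [537. 129. 136.]
ch 136 196 [465.  27. 137.] [397. -36. 136.] [536. 104. 141.]
ch 144 0
ch 152 0
```

View pics/crop.png

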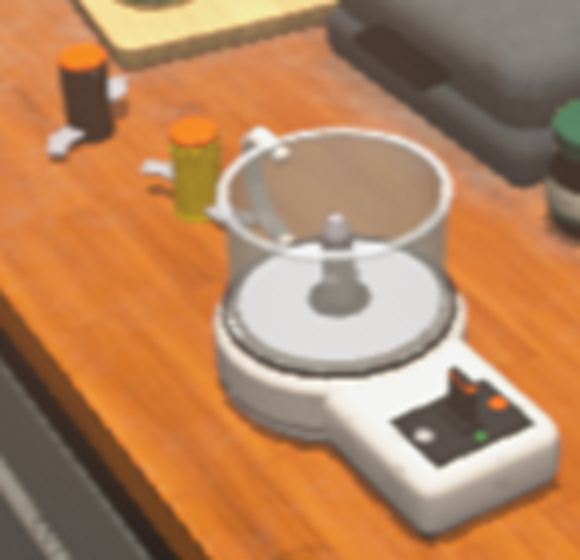

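The crop confirms it: the dark hub with orange cap at crop (85,95) is the blade, and the yellow one at (195,165) is the decoy. The orange dot is at crop (497,403), on the far (+x world) side of the switch. The grey dot is at (425,435).

```bash
python3 - <<'E'
from h import *
p=cv2.imread('pics/scene0.png'); W=cloud('scene',np.load('scene0.npy')); hsv=cv2.cvtColor(p,cv2.COLOR_BGR2HSV)
ok=np.isfinite(W[...,0]); X,Y,Z=np.moveaxis(W,-1,0)
def near(c,rad): return ok&(np.hypot(X-c[0],Y-c[1])<rad)
# fit circle of KNOWN radius at height z to points
from scipy.optimize import least_squares
def fk(xy,rad,g): return least_squares(lambda a:np.hypot(xy[:,0]-a[0],xy[:,1]-a[1])-rad,g,loss='soft_l1',f_scale=1.5).x
b=W[near((452,382),30)&(Z>63)]; print('cap',b[:,:2].mean(0),(b.min(0)+b.max(0))/2, len(b))
b=W[near((452,382),30)&(Z>24)&(Z<58)];  print('hub17',fk(b[:,:2],17,[452,380]))
b=W[near((452,382),62)&(Z>5)&(Z<24)]; b=b[np.hypot(b[:,0]-452,b[:,1]-380)>24]; d=b[:,:2]-[452,380]; a=np.degrees(np.arctan2(d[:,1],d[:,0])); print('wing ang',np.round(np.percentile(a%180,[10,50,90])),np.round(a[::6]))
b=W[near((468,-300),30)&(Z>42)]; print('knob',b.mean(0),(b.min(0)+b.max(0))/2,b.max(0),len(b))
b=W[near((468,-300),30)&(Z>20)&(Z<38)]; print('knob16',fk(b[:,:2],16,[468,-300]))
b=W[near((468,-298),90)&(Z>6)&(Z<16)];print('flange ctr',(b.min(0)+b.max(0))/2)
m=near((465,33),76)&(Z>130)&(Z<142);b=W[m]; print('rim',fitc(b[:,:2]),fk(b[:,:2],67,[465,33]),len(b))
b=W[near((465,33),80)&(Z>80)&(Z<128)&(np.hypot(X-465,Y-33)>45)]; print('wall',fitc(b[:,:2]))
b=W[near((465,33),14)&(Z>95)&(Z<125)]; print('spindle',b.mean(0) if len(b) else 0, b.max(0) if len(b) else 0,len(b))
m=near((465,33),175)&(Z>41)&(Z<56)&(Y<-55); b=W[m]; print('nose',b.min(0),b.max(0)); e=cv2.minAreaRect(b[:,:2].astype(np.float32)); print(e)
m=near((465,33),190)&(Y>105)&(Z>60); b=W[m]; print('handle',b.mean(0),b.max(0),len(b))
m=near((470,-98),35)&(Z>62)&(Z<95); b=W[m]; print('paddle',b.mean(0),b.min(0),b.max(0),len(b))
for nm,lo,hi in(('orange',5,18),('grey',None,None)):
    m=near((470,-98),45)&(Z<56)&(Z>40)
    m&= (hsv[...,0]>=4)&(hsv[...,0]<=20)&(hsv[...,1]>150) if lo else (hsv[...,1]<60)&(hsv[...,2]>110)&(hsv[...,2]<190)
    b=W[m]; print(nm,b.mean(0) if len(b) else 0,len(b))
E
```

```text
cap [451.40980398 382.03653382] [452.12704466 381.39264314  65.6901814 ] 42
hub17 [452.4533743  384.58720971]
wing ang [14. 29. 39.] [  46.   41.   34.   36. -166. -165. -167. -152. -145.]
knob [ 469.385192   -298.67344363   45.14784807] [ 470.78808917 -298.27048916   46.23657408] [ 486.72378183 -282.17946835   50.39733721] 142
knob16 [ 471.48170467 -296.50797837]
flange ctr [ 465.75915604 -297.77073606   11.29472055]
rim [465.80146392  34.69355832  66.38063262] [465.84238334  34.69435064] 456
wall [465.96483408  34.70546082  65.048615  ]
spindle [464.45937724  31.60403511 107.30559573] [474.29360561  39.68668214 120.80170117] 62
nose [ 420.93749635 -134.47917795   41.02576061] [520.13994034 -55.03718876  55.80725497]
((470.69012451171875, -93.7459945678711), (97.69046020507812, 79.67189025878906), 1.805545687675476)
handle [602.00428058 130.47025451 589.16340105] [621.88638096 162.29086836 669.01189394] 802
paddle [469.73827147 -98.28804979  74.03044378] [ 465.78615749 -108.56582404   62.10882874] [475.97762214 -83.66057706  85.95130902] 77
orange [498.22422004 -94.40832748  50.3510135 ] 12
grey [466.60478942 -99.69597374  49.6250332 ] 85
```

```bash
python3 -m pendant '[[1,0,0,0,-7],[1,0,0,0,-7],[1,0,0,0,-6.7],[1,-25,34,5,0],[1,-25,34,5,0],[1,-25,34,5,0],[1,-25,34,5,0],[1,-26,34,5,0],[1,-26,35,5,0],[1,-26,35,5,0]]' 40
```

```text
time: 2.2
tool_pos: [453.5, 381.9, 196.3]
tcp_rot: [180.0, -0.0, 90.0]
ft_force: [0.2, 0.2, -0.5]
finger_gap: 85.0
```

```bash
python3 -m pendant '[[1,0,-1,40,0],[1,0,0,40,0],[1,0,0,40,0],[1,0,0,35,0],[1,0,0,15,0],[1,0,0,0,0],[0,0,0,0,0],[0,0,0,0,0],[0,0,0,0,0],[0,0,0,0,0]]' 40
```

```text
time: 3.2
tool_pos: [452.6, 384.0, 28.5]
tcp_rot: [179.8, -0.1, 90.0]
ft_force: [-1.0, -1.6, 5.6]
finger_gap: 33.9
```

```bash
python3 -m pendant '[[0,0,0,0,0],[0,0,0,0,0],[0,0,0,0,0],[0,0,0,-20,0]]' 40; python3 - <<'E'
from h import *
p,d=snap('scene','grip'); cv2.imwrite('pics/gripc.png',cv2.resize(p[120:320,180:380],None,fx=3,fy=3))
E
```

```text
time: 3.6
tool_pos: [449.8, 382.0, 44.7]
tcp_rot: [-179.8, 0.1, 90.0]
ft_force: [-0.7, -0.6, -0.7]
finger_gap: 33.8
```

View pics/gripc.png

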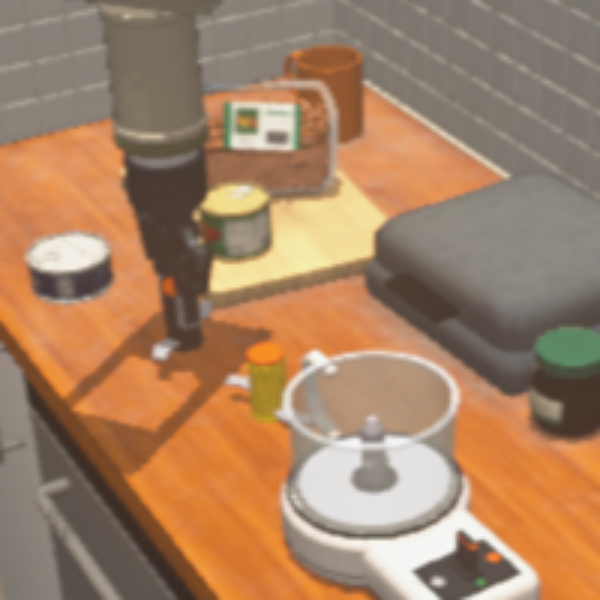

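The blade is held by the hub and clear of the table; the wings show at (165,350). I'll lift it and carry it over the bowl.

```bash
python3 -m pendant '[[0,0,0,-40,0],[0,0,0,-40,0],[0,0,0,-40,0],[0,0,0,-40,0],[0,-35,2,0,0],[0,-35,2,0,0],[0,-35,2,0,0],[0,-35,2,0,0],[0,-35,2,0,0],[0,-35,2,0,0]]' 40; python3 -m pendant '[[0,-35,2,0,0],[0,-35,0,0,0],[0,-35,0,0,0],[0,-33,0,0,0],[0,0,0,0,0],[0,0,0,0,0]]' 40
python3 - <<'E'
from h import *
p,d=snap('scene','over'); W=cloud('scene',d); X,Y,Z=np.moveaxis(W,-1,0); hsv=cv2.cvtColor(p,cv2.COLOR_BGR2HSV)
cv2.imwrite('pics/overc.png',cv2.resize(p[150:350,230:380],None,fx=3,fy=3))
m=(np.hypot(X-466,Y-35)<70)&(Z>142)&(Z<235)
for z in range(150,240,8):
    b=W[m&(Z>=z)&(Z<z+8)]; print(z,len(b),np.round(b.mean(0)) if len(b) else '',np.round(b.min(0)) if len(b) else '',np.round(b.max(0)) if len(b) else '')
p,d=snap('top','over_top')
E
```

```text
time: 4.65
tool_pos: [463.3, 171.8, 206.7]
tcp_rot: [179.9, -0.0, 90.0]
ft_force: [-0.3, -0.2, -0.9]
finger_gap: 33.6
time: 5.25
tool_pos: [465.3, 34.6, 206.7]
tcp_rot: [179.9, -0.0, 89.9]
ft_force: [-1.1, 1.2, -0.7]
finger_gap: 33.4
150 0   
158 0   
166 0   
174 24 [463.  19. 180.] [450.  13. 177.] [480.  23. 182.]
182 94 [448.  20. 187.] [424.   2. 182.] [482.  44. 190.]
190 58 [467.  28. 195.] [420.   5. 190.] [508.  62. 198.]
198 36 [463.  27. 201.] [449.  13. 199.] [508.  56. 206.]
206 36 [456.  22. 210.] [448.   3. 207.] [475.  57. 214.]
214 47 [456.  21. 218.] [448.   1. 214.] [470.  57. 221.]
222 57 [457.  19. 226.] [448.  -0. 222.] [470.  54. 230.]
230 34 [457.  18. 233.] [449.  -0. 230.] [472.  52. 235.]
238 0
```

View pics/overc.png

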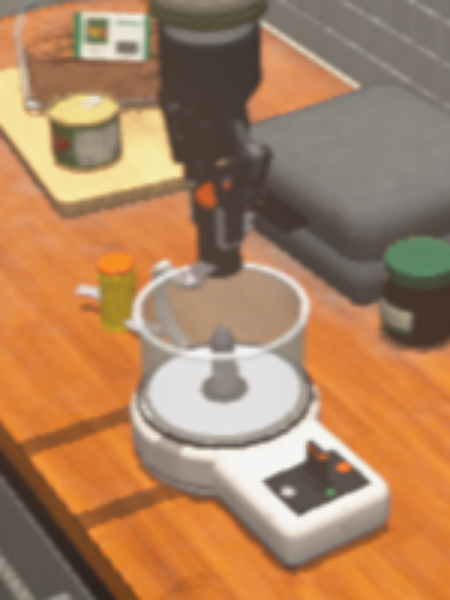

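The blade hangs over the bowl, centred on the spindle, with the yellow decoy untouched. Lowering now.

```bash
python3 -m pendant '[[0,0,0,30,0],[0,0,0,25,0],[0,0,0,15,0],[0,0,0,10,0],[0,0,0,10,0],[0,0,0,0,0]]' 40
```

```text
time: 5.95
tool_pos: [465.1, 36.0, 115.4]
tcp_rot: [-180.0, -0.1, 90.0]
ft_force: [2.3, 4.0, -2.8]
finger_gap: 33.4
```

```bash
python3 -m pendant '[[0,0,0,3,0],[0,0,0,3,0],[0,0,0,2,0],[0,0,0,0,0]]' 40
```

```text
time: 6.35
tool_pos: [466.0, 35.6, 109.0]
tcp_rot: [179.9, -0.1, 90.0]
ft_force: [4.0, 5.3, -0.2]
finger_gap: 33.3
```

```bash
python3 -m pendant '[[0,1,1,2,0],[0,0,0,3,0],[0,0,0,3,0],[0,0,0,3,0],[0,0,0,0,0]]' 60
```

```text
time: 6.85
tool_pos: [466.3, 36.1, 97.4]
tcp_rot: [180.0, -0.0, 90.0]
ft_force: [2.3, 2.3, -2.8]
finger_gap: 33.1
```

```bash
python3 -m pendant '[[0,0,0,3,0],[0,0,0,3,0],[0,0,0,3,0],[0,0,0,2,0],[0,0,0,0,0]]' 60
```

```text
time: 7.35
tool_pos: [466.9, 36.1, 88.4]
tcp_rot: [179.9, 0.0, 90.0]
ft_force: [-8.1, 4.1, 19.5]
finger_gap: 33.3
```

```bash
python3 -m pendant '[[0,0,1,2,0],[0,0,0,0,0],[0,0,0,0,0]]' 60
```

```text
time: 7.65
tool_pos: [467.8, 36.3, 88.3]
tcp_rot: [179.9, -0.0, 90.0]
ft_force: [-18.1, 4.7, 38.7]
finger_gap: 33.3
```

```bash
python3 -m pendant '[[0.3,0,-2,-3,0],[0.6,0,0,0,0],[0.6,0,0,0,0],[0.6,0,0,0,0],[0.6,0,0,-30,0],[0.6,0,0,-40,0],[0,0,0,-10,0],[0,0,0,0,0],[0,0,0,0,0],[0,0,0,0,0]]' 60; python3 -m pendant '[[0,0,0,0,0],[0,0,0,0,0],[0,0,0,0,0]]'
python3 - <<'E'
from h import *
for c in('scene','top'):
    p,d=snap(c,'home'+c); W=cloud(c,d); X,Y,Z=np.moveaxis(W,-1,0); hsv=cv2.cvtColor(p,cv2.COLOR_BGR2HSV)
    m=(np.hypot(X-466,Y-35)<55)&(hsv[...,0]<20)&(hsv[...,1]>140)&(Z>100)&(Z<160); b=W[m]; print(c,len(b),b.mean(0) if len(b) else '',b.min(0) if len(b) else '',b.max(0) if len(b) else '')
p=cv2.imread('pics/homescene.png');cv2.imwrite('pics/homec.png',cv2.resize(p[180:350,240:380],None,fx=3,fy=3))
E
```

```text
time: 8.65
tool_pos: [463.9, 36.0, 165.2]
tcp_rot: [-179.8, 0.0, 90.0]
ft_force: [-0.4, -0.1, 0.3]
finger_gap: 0.1
time: 8.95
tool_pos: [464.8, 36.0, 166.7]
tcp_rot: [-179.9, -0.0, 90.0]
ft_force: [-0.4, 0.2, 0.4]
finger_gap: -0.1
scene 102 [465.45954486  31.13561881 125.70819848] [449.87045984  16.72539001 119.30508896] [482.06322564  52.04776138 129.65342946]
top 79 [466.00333521  39.53390302 127.52010415] [449.38322454  22.23695523 119.43618229] [483.42832169  54.31988106 135.14150285]
```

View pics/homec.png

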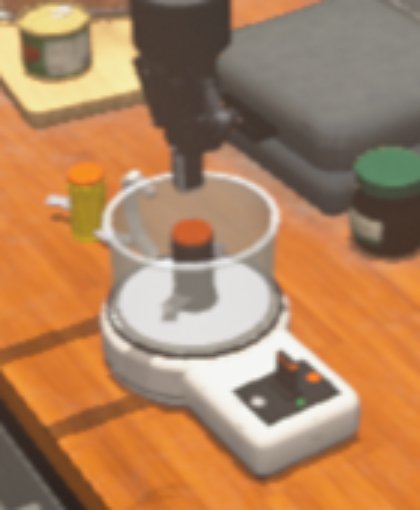

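The blade looks seated: its cap is at about 126–127 mm, below the rim. I'll do a confirming press on the cap with shut fingers.

```bash
python3 -m pendant '[[0,0,1,25,0],[0,0,0,10,0],[0,0,0,4,0],[0,0,0,2,0],[0,0,0,2,0],[0,0,0,0,0]]'
```

```text
time: 9.65
tool_pos: [467.1, 36.4, 126.5]
tcp_rot: [179.9, -0.0, 90.0]
ft_force: [-3.2, 2.0, 9.4]
finger_gap: 0.2
```

```bash
python3 -m pendant '[[0,0,0,1,0],[0,0,0,0,0],[0,0,0,0,0]]'
```

```text
time: 9.95
tool_pos: [467.7, 36.4, 126.6]
tcp_rot: [179.8, -0.0, 90.0]
ft_force: [-5.1, 2.5, 15.8]
finger_gap: -0.5
```

```bash
python3 -m pendant '[[0,0,0,-40,0],[1,0,0,-35,0],[1,-40,1,0,0],[1,-42,1,0,0],[1,-42,1,0,0],[1,-42,1,0,0],[1,-42,0,0,0],[1,-42,0,0,0],[1,-42,0,0,0],[1,-42,0,0,0]]' 50; python3 -m pendant '[[1,0,0,40,0],[1,0,0,40,0],[1,0,0,0,0]]'
python3 - <<'E'
from h import *
p,d=snap('top','lidtop'); W=cloud('top',d); X,Y,Z=np.moveaxis(W,-1,0)
m=(np.hypot(X-470,Y+297)<85)&(Z>7)&(Z<18); b=W[m]; print(len(b),b.min(0),b.max(0),(b.min(0)+b.max(0))/2)
print([(np.round(o['at'],1).tolist(),round(o['score'],2)) for o in optics.search_frame('top','lid_knob')])
E
```

```text
time: 10.95
tool_pos: [470.0, -300.0, 199.3]
tcp_rot: [179.9, 0.0, 90.0]
ft_force: [0.8, -0.0, 0.3]
finger_gap: 85.5
time: 11.25
tool_pos: [466.4, -295.8, 112.6]
tcp_rot: [-179.5, -0.4, 89.9]
ft_force: [-0.9, 1.7, -1.1]
finger_gap: 85.7
30 [ 388.93998808 -294.49110893    7.09431523] [ 451.53096317 -214.71806179   16.36754335] [ 420.23547562 -254.60458536   11.73092929]
[]
```

```bash
python3 -m pendant '[[1,0,0,40,0],[1,0,0,40,0],[1,0,0,15,0],[1,0,0,5,0],[1,0,0,0,0],[0,0,0,0,0],[0,0,0,0,0],[0,0,0,0,0],[0,0,0,0,0],[0,0,0,0,0]]' 60
```

```text
time: 12.35
tool_pos: [470.6, -298.6, 19.5]
tcp_rot: [179.9, 0.1, 90.0]
ft_force: [-0.4, 0.2, 7.0]
finger_gap: 30.2
```

```bash
python3 -m pendant '[[0,0,0,0,0],[0,0,0,-30,0],[0,0,0,-40,0],[0,0,0,-40,0],[0,0,0,-40,0],[0,0,0,0,0]]' 60
python3 - <<'E'
from h import *
p,d=snap('scene','lid'); W=cloud('scene',d); X,Y,Z=np.moveaxis(W,-1,0)
cv2.imwrite('pics/lidc.png',cv2.resize(p[180:430,280:480],None,fx=2.4,fy=2.4))
b=W[(np.hypot(X-470,Y+297)<85)&(Z>136)&(Z<172)]
print(len(b),b.min(0),b.max(0),(b.min(0)+b.max(0))/2); 
m=(np.abs(b[:,0]-470)<80)
A=np.c_[b[:,:2],np.ones(len(b))]; w=np.hypot(b[:,0]-470,b[:,1]+297)>25; s=np.linalg.lstsq(A[w],b[w,2],rcond=None)[0]; print('tilt',s[:2], np.std(b[w,2]-A[w]@s))
E
```

```text
time: 12.95
tool_pos: [473.0, -300.3, 175.6]
tcp_rot: [179.5, 0.4, 90.0]
ft_force: [1.0, -0.7, -0.4]
finger_gap: 29.6
2154 [ 397.1010141  -374.43898432  161.59294321] [ 544.62109766 -229.47195986  171.99743717] [ 470.86105588 -301.95547209  166.79519019]
tilt [0.00968107 0.00010858] 1.5629291213065537
```

View pics/lidc.png

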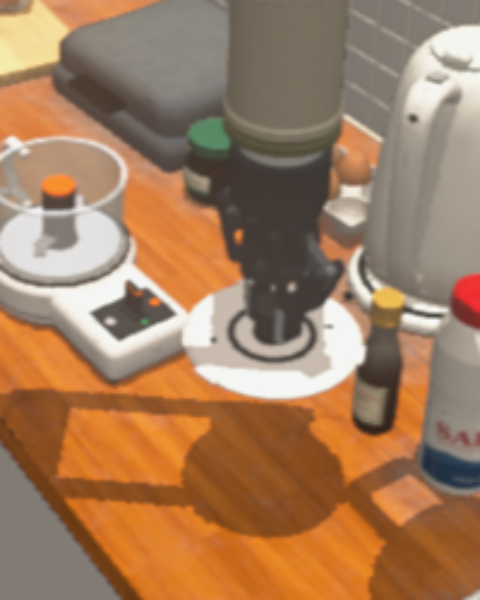

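Lid held level (fitted tilt 0.01), well clear of the soy bottle. I'll carry it over the bowl.

```bash
python3 -m pendant '[[0,0,0,-10,0],[0,32,-1,-10,0],[0,40,-1,0,0],[0,40,-1,0,0],[0,40,-1,0,0],[0,40,0,0,0],[0,40,0,0,0],[0,40,0,0,0],[0,40,0,0,0],[0,21,0,0,0]]' 60; python3 -m pendant '[[0,0,0,0,0],[0,0,0,0,0],[0,0,0,0,0],[0,0,0,0,0]]'
python3 - <<'E'
from h import *
for c in('scene','top'):
    p,d=snap(c,'hov'+c); W=cloud(c,d); X,Y,Z=np.moveaxis(W,-1,0)
    b=W[(np.hypot(X-466,Y-35)<85)&(Z>172)&(Z<194)&(np.hypot(X-466,Y-35)>30)]
    print(c,len(b),b.min(0),b.max(0),(b.min(0)+b.max(0))/2,np.median(b[:,2]))
    # edge points -> hull -> circle radius 71.5
    h=cv2.convexHull(b[:,:2].astype(np.float32))[:,0]
    e,(ex,ey),_=0,(0,0),0
    print('circle',cv2.minEnclosingCircle(h), fitc(h))
print(np.round(r.sense()['tool_pos'],1))
E
```

```text
time: 14.0
tool_pos: [464.4, 37.8, 186.5]
tcp_rot: [-179.8, -0.1, 90.1]
ft_force: [0.1, -0.0, -2.0]
finger_gap: 29.8
time: 14.4
tool_pos: [465.9, 34.1, 187.9]
tcp_rot: [-179.9, 0.0, 89.9]
ft_force: [0.2, -0.4, -0.9]
finger_gap: 30.0
scene 1200 [390.66285544 -42.32346558 173.4746495 ] [536.2327868  102.37348588 187.06413581] [463.44782112  30.02501015 180.26939266] 181.41070296677123
circle ((464.30682373046875, 29.364953994750977), 73.6755599975586) [465.03353315  30.47705753  71.39690062]
top 937 [391.79194076 -35.07413657 172.26503255] [539.04800838 107.50649649 193.97207635] [465.41997457  36.21617996 183.11855445] 183.22851777983192
circle ((466.005859375, 36.5863037109375), 74.64631652832031) [466.04069333  36.84091632  71.88972067]
[466.1  34.2 188.1]
```

```bash
python3 -m pendant '[[0,2,0.5,15,0],[0,0,0,10,0],[0,0,0,5,0],[0,0,0,3,0],[0,0,0,3,0],[0,0,0,0,0]]' 60
```

```text
time: 15.1
tool_pos: [466.4, 37.1, 152.0]
tcp_rot: [-180.0, -0.0, 90.0]
ft_force: [-0.1, -0.8, -1.6]
finger_gap: 29.9
```

```bash
python3 -m pendant '[[0,0,0,2,0],[0,0,0,2,0],[0,0,0,0,0]]' 60
```

```text
time: 15.4
tool_pos: [467.1, 37.1, 149.6]
tcp_rot: [179.9, 0.0, 90.0]
ft_force: [-4.2, -0.8, 6.3]
finger_gap: 29.9
```

```bash
python3 -m pendant '[[0,0,-0.5,1,0],[0,0,0,0,0],[0,0,0,0,0]]' 60
```

```text
time: 15.7
tool_pos: [467.1, 37.1, 149.5]
tcp_rot: [179.8, 0.0, 90.0]
ft_force: [-4.4, 0.1, 10.9]
finger_gap: 30.3
```

```bash
python3 -m pendant '[[0.6,0,0,-1,0],[1,0,0,0,0],[1,0,0,0,0],[1,0,0,-30,0],[1,0,0,-40,0],[0,-30,0,0,0],[0,-50,0,0,0],[0,-50,0,0,0],[0,-4,0,0,0],[0,0,0,0,0]]' 60
python3 - <<'E'
from h import *
for c in('scene','top'):
    p,d=snap(c,'on'+c); W=cloud(c,d); X,Y,Z=np.moveaxis(W,-1,0)
    rr=np.hypot(X-466,Y-36); m=(rr<66)&(rr>24)&(Z>140)&(Z<165); b=W[m]
    if len(b)<50: print(c,len(b)); continue
    A=np.c_[b[:,:2]-[466,36],np.ones(len(b))]; s=np.linalg.lstsq(A,b[:,2],rcond=None)[0]; print(c,len(b),'plane',s)
    k=W[(rr<28)&(Z>178)&(Z<190)]; print('knob top',len(k),k.mean(0) if len(k) else '',(k.min(0)+k.max(0))/2 if len(k) else '')
    if c=='scene': cv2.imwrite('pics/onc.png',cv2.resize(p[180:380,220:420],None,fx=3,fy=3))
    m=(np.hypot(X-470.5,Y+97)<35)&(Z>62)&(Z<95); b=W[m]; print('paddle',len(b),np.round(b.min(0)) if len(b) else '',np.round(b.max(0)) if len(b) else '')
print(np.round(r.sense()['tool_pos'],1))
E
```

```text
time: 16.7
tool_pos: [465.7, -98.2, 218.0]
tcp_rot: [-180.0, -0.0, 89.8]
ft_force: [0.1, 0.9, 0.2]
finger_gap: 12.1
scene 996 plane [-5.95880850e-04 -2.96743799e-03  1.43443493e+02]
knob top 0  
paddle 73 [ 466. -110.   62.] [475. -84.  86.]
top 955 plane [ 3.97725913e-03 -1.52682779e-03  1.45811643e+02]
knob top 23 [465.90987155  40.28081273 180.36225972] [465.51905736  39.0448115  180.80972156]
paddle 42 [ 462. -102.   62.] [479. -76.  90.]
[465.9 -96.3 218. ]
```

View pics/onc.png

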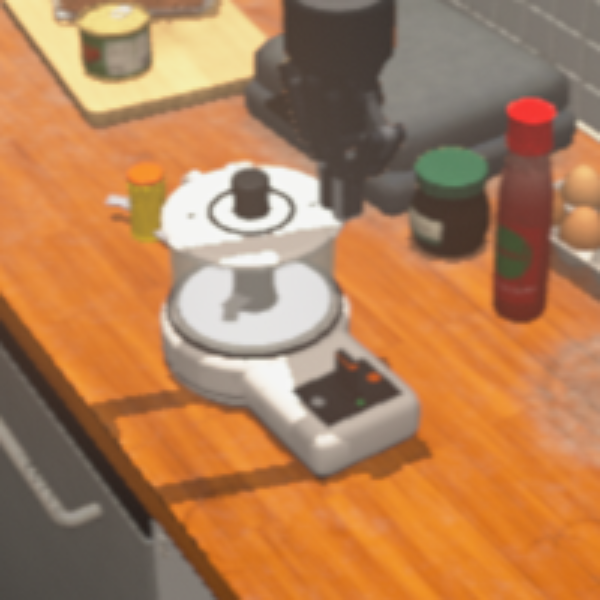

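The lid is flush: fitted plane level within 0.004, flange top about 144 mm. Next I'll go down on the grey side of the paddle with shut fingers, to push it towards the orange dot (+x).

```bash
python3 -m pendant '[[0,-2,-20,0,0],[0,0,0,0,0],[0,0,0,40,0],[0,0,0,40,0],[0,0,0,40,0],[0,0,0,20,0],[0,0,0,6,0],[0,0,0,0,0],[0,0,0,0,0]]' 40
```

```text
time: 17.7
tool_pos: [447.4, -98.8, 73.8]
tcp_rot: [179.9, 0.0, 90.0]
ft_force: [0.7, 0.2, 1.0]
finger_gap: -0.0
```

```bash
python3 -m pendant '[[0,0,5,0,0],[0,0,5,0,0],[0,0,2,0,0],[0,0,0,0,0]]' 40
```

```text
time: 18.1
tool_pos: [458.7, -99.1, 72.8]
tcp_rot: [180.0, 0.0, 90.0]
ft_force: [-0.1, -0.2, -0.1]
finger_gap: -0.1
```

```bash
python3 -m pendant '[[0,0,3,0,0],[0,0,3,0,0],[0,0,2,0,0],[0,0,0,0,0]]' 40
python3 - <<'E'
from h import *
p,d=snap('scene','sw'); cv2.imwrite('pics/swc.png',cv2.resize(p[270:350,290:380],None,fx=7,fy=7,interpolation=cv2.INTER_CUBIC))
W=cloud('scene',d); X,Y,Z=np.moveaxis(W,-1,0); hsv=cv2.cvtColor(p,cv2.COLOR_BGR2HSV)
m=(np.hypot(X-478,Y+97)<35)&(Z>60)&(Z<95)&(hsv[...,0]<20)&(hsv[...,1]>140); b=W[m]; print(len(b),b.min(0),b.max(0),b.mean(0))
E
```

```text
time: 18.5
tool_pos: [465.8, -98.8, 72.0]
tcp_rot: [-179.9, -0.0, 90.0]
ft_force: [-2.8, 1.1, 0.9]
finger_gap: -0.2
6 [ 473.00389695 -112.48505108   78.13867731] [ 484.02645035 -103.76945764   88.67717602] [ 478.34150638 -108.38375662   82.22196291]
```

View pics/swc.png

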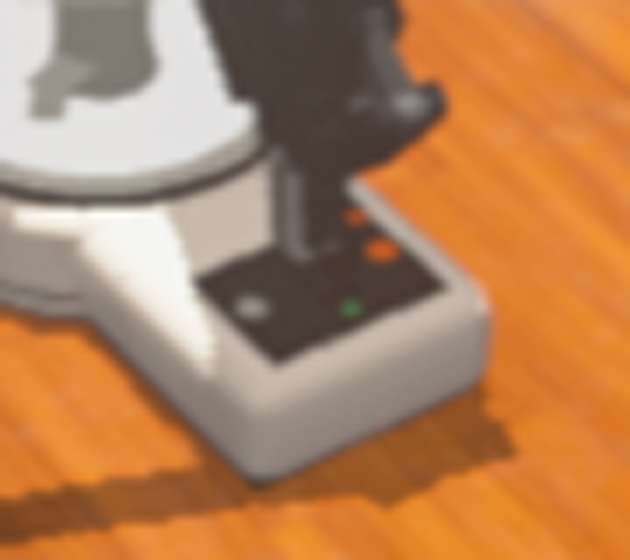

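The fingers are on the grey side and the paddle's orange band at (357,217) leans towards the orange dot. Force is 2.8 N, so I'll push on to the stop and hold.

```bash
python3 -m pendant '[[0,0,2,0,0],[0,0,2,0,0],[0,0,0,0,0],[0,0,0,0,0]]' 40
```

```text
time: 18.95
tool_pos: [469.6, -98.9, 71.9]
tcp_rot: [-179.9, -0.0, 90.0]
ft_force: [-4.3, 0.1, -1.0]
finger_gap: 0.2
```

```bash
python3 -m pendant '[[0,0,1.5,0,0],[0,0,0,0,0],[0,0,0,0,0],[0,0,0,0,0],[0,0,0,0,0],[0,0,0,0,0],[0,0,0,0,0]]' 40
```

```text
time: 19.65
tool_pos: [469.9, -98.9, 71.7]
tcp_rot: [-179.8, -0.0, 90.0]
ft_force: [-11.8, -0.6, 3.6]
finger_gap: 0.1
```

It's against the stop at 12 N and has been held for about 1 s. Releasing and retreating.

```bash
python3 -m pendant '[[0,0,-5,0,0],[0,0,-10,0,0],[0,0,-14,0,0],[0,0,-5,0,0],[0,0,0,-40,0],[0,0,0,-40,0],[0,0,0,-40,0],[0,0,-40,-20,0],[0,-40,-40,0,0],[0,0,0,0,0]]' 40; python3 -m pendant '[[0,0,0,0,0],[0,0,0,0,0],[0,0,0,0,0]]'
python3 - <<'E'
from h import *
for c in('scene','top'):
    p,d=snap(c,'end'+c); W=cloud(c,d); X,Y,Z=np.moveaxis(W,-1,0)
    rr=np.hypot(X-466,Y-36); m=(rr<66)&(rr>24)&(Z>135)&(Z<165); b=W[m]
    if len(b)>50:
        A=np.c_[b[:,:2]-[466,36],np.ones(len(b))]; print(c,'plane',np.linalg.lstsq(A,b[:,2],rcond=None)[0])
    k=W[(rr<35)&(Z>170)&(Z<182)]; print('knob top',len(k),(k.min(0)+k.max(0))/2 if len(k) else '')
    if c=='scene': cv2.imwrite('pics/endc.png',cv2.resize(p[200:360,240:440],None,fx=4,fy=4,interpolation=cv2.INTER_CUBIC))
    b=W[(np.hypot(X-470.5,Y+97)<35)&(Z>62)&(Z<95)]; print('paddle',len(b),np.round(b.min(0)) if len(b) else '',np.round(b.max(0)) if len(b) else '')
print(np.round(r.sense()['tool_pos'],1))
E
```

```text
time: 20.65
tool_pos: [360.4, -137.6, 213.9]
tcp_rot: [179.8, 0.2, 89.7]
ft_force: [0.2, 1.2, -0.5]
finger_gap: 0.2
time: 20.95
tool_pos: [362.7, -133.6, 212.2]
tcp_rot: [180.0, -0.0, 90.0]
ft_force: [0.4, 1.0, -0.1]
finger_gap: -0.1
scene plane [1.92724326e-04 2.15654798e-03 1.43336081e+02]
knob top 0 
paddle 69 [ 466. -109.   62.] [475. -83.  87.]
top plane [2.52759364e-03 6.48818193e-03 1.45268313e+02]
knob top 82 [467.65949879  38.99060585 176.06650544]
paddle 46 [ 461. -107.   62.] [478. -77.  89.]
[ 362.6 -133.6  212. ]
```

View pics/endc.png

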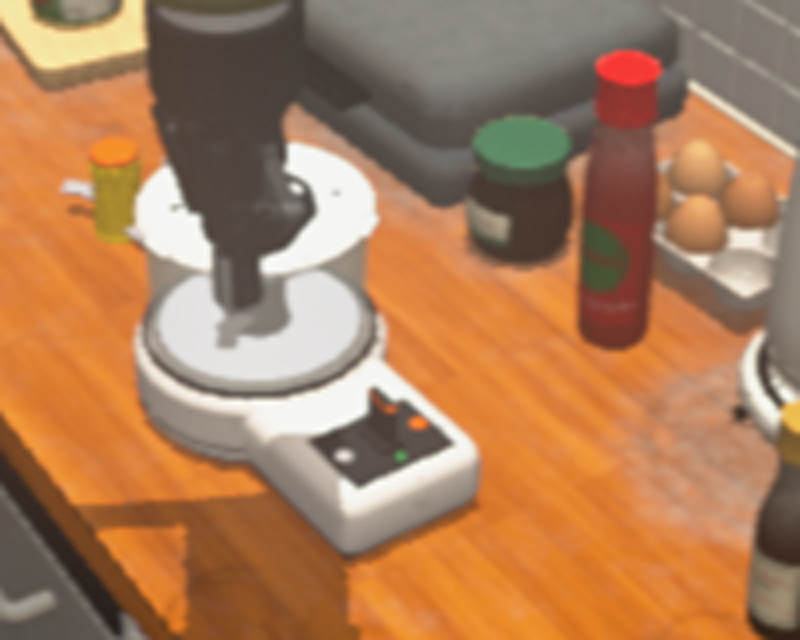

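The lid is on and level, the paddle at (382,410) is upright again, the bottles and jar are where they were, and the arm is clear. Handing in.

```bash
python3 -c "
from bench import hand_in; print(hand_in())"
```

```text
the job is handed in; nothing more can be done
None
```

The chopper is assembled and pulsed, and I handed the job in at about 21 s. It reports no verdict.

- **Blade:** I picked up the dark-hubbed blade, not the yellow one, and snapped it onto the spindle. I then pressed on the cap with about 16 N, and it held firm at 126.6 mm, against 126 mm specified.
- **Lid:** It is on the bowl, with its flange top measured at 143–145 mm (144 expected) and tilt under 0.01 rad. From the top camera the knob is about 3 mm from the bowl axis, within that view's accuracy. The arm hid the knob from the scene camera at the end.
- **Switch:** I pushed it to its stop on the orange-dot side, with about 12 N at the end, and held it there for about 1 s. In the last picture it had sprung back to where it stood at the start. I had no direct reading of its angle, so this rests on force and pictures.
- **Other things:** The jar, red bottle and soy bottle showed no movement in the last picture. I did not re-measure the salt bottle or the two tins, but the arm touched none of them as far as the force readings and pictures show.

The two cameras disagreed by about 5 mm on the bowl axis and on the hovering lid. I used their mean together with the contact forces, and both parts went on without jamming.

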